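Park the slab roller's star wheel

TASK

Park the small slab roller: with the fingertips, push the spokes of its star wheel round, spoke after spoke as needed and either way, until the one spoke with the ball on its end points straight up, and leave it standing there. Only push gently, never pinch the wheel, and do not disturb the cup, the tumbler, the bottle and the clay roll that stand around it.

Things in the scene. Friction and masses are not known exactly. Their poses are not given: they have to be found in the camera images.
- slab_roller: Small slab roller fixed to the table: wooden base and bed 240 mm wide (y), two grey cheek plates 70 mm wide reaching 209 mm above the table. Origin on the table under the wheel; x along the wheel's axle, away from the robot (yaw within 0.3), z up. The frame lies 34 to 180 mm behind the wheel's plane (+x).
- star_wheel: Rimless upright star wheel before the roller: six 12 mm round steel spokes, 60 degrees apart, in one plane (x = 0); five plain ones end 120 mm from the axle, the sixth has a black ball. Origin on the axle; x along the axle away from the robot, z along the ball spoke. Turning about +x is clockwise as the robot sees it (top goes right). No stops.
- wheel_hub (a point): Centre of the wheel: on the level axle, in the spokes' plane, 155 mm above the table. Hub 52 mm in diameter, 16 mm (shaft end 24 mm) to the front of that plane. About 2 N at a spoke's end turns the wheel; friction holds it wherever it is left.
- wheel_ball (a point): Centre of the 28 mm ball on the end of the one ball-ended spoke, 128 mm from wheel_hub; z axis along the spoke outward. At the start it hangs within 60 degrees of straight down.
- cone_cup: Loose pale-green cup, 68 mm wide, 55 mm high, standing left front of the wheel; origin at the centre of its underside. Not to be disturbed.
- dropper_bottle: Loose small dark dropper bottle, 35 mm wide, 82 mm high, standing right front of the wheel; origin at the centre of its underside. Not to be disturbed.
- bisque_tumbler: Loose unglazed pinkish tumbler, 76 mm wide, 82 mm high, standing to the right of the slab roller; origin at the centre of its underside. Not to be disturbed.
- clay_roll: Loose pale roll, 90 mm long, 23 mm thick, lying to the left of the slab roller; origin at the centre of its underside. Not to be disturbed.

How it is judged:
By the outcome, as a careful person would: the job done as asked, in the order asked, and still so for the second after the job is handed in, with the robot touching nothing.
It also fails if it takes over 61 s, if anything falls off the work surface, if the arm or the gripper's body presses on something with over 40 N, if the wrist force passes 120 N, or if a joint passes its speed limit or range.

ROBOT

A 6-joint arm with a two-finger parallel gripper is mounted at the origin on the work surface; the furniture and walls round the work are solid. World frame = base frame: x ahead of the robot, y to its left, z up, the work surface at z = 0. Lengths are in m, angles in rad, forces in N, time in s.
With the tool pointing down it reaches from about 0.35 to 0.875 m from the base axis. Payload 4.2 kg.
Tool frame: the origin (TCP) lies at the very end of the fingers, on their centre line; the grasp point (between the pads) lies 19 mm behind it; z points along the fingers, y is the line along which they close (so a half turn about z gives the same grasp; the last joint's range is limited). The gripper opens to 87 mm and grips with 3 to 60 N. Pads are 19 mm wide; open, the fingers measure 117 mm over their backs; the gripper's body (75 mm by 190 mm) begins 51 mm behind the grasp point.
Start: joints at [1.566, 0.385, 0.008, 0, -1.194, -0.259], TCP at [0.163, 0.603, 0.223] pointing down, gripper open.
Joint ranges: [-3.14, 3.14], [-1.21, 2.06], [-1.07, 1.41], [-3.16, 2.05], [-2.99, -0.16], [-3.1, 3.1]. Speed limits (rad/s): [2.79, 2.79, 3.14, 3.14, 3.14, 3.14].

INTERFACE

Orientations are given as a rotation vector (axis times angle).
In Python, from workcell import manip gives the robot as it stands.
- The arm moves only by the tool drive_tool, never from a script. Its argument "deltas" is a list of rows, each a list of 3 entries, a list of its own where there are three numbers: the shift along the tool's x, y, z as a fraction of full scale, then the turn about the tool's z as a fraction of full scale, then the closure, from 0 (fully open) to 1 (shut). In form: [[[tx, ty, tz], yaw, jaw], ...]. A call has 1 to 20 rows; each row is the pose to reach, as a shift and turn from the pose commanded when the call began, along the tool's axes at that moment, turning the shorter way round; what a row does not reach only later rows make up. Full scale, the value 1, is 0.15 m for a shift and 180 degrees for a turn. A row lasts 1/12 s, in which the tool goes at most 41.7 mm and 7.16 degrees, less where a joint would pass 70% of its speed; a pose out of reach is approached as far as the arm can. A call with a number of a shift or a turn outside -1 to 1 is refused whole. A call with a gripper value outside its range is refused whole. The fingers move at their own pace and stop on an object; "squeeze" is the grip in N (left out, the last holds). Time passes only in rows, so rows that repeat a pose let the fingers close. It gives the time, the measured TCP pose, the force, the opening and the grip force at its end, in the units of the state.
- manip.sense(): the state, without advancing time (a new reading comes with each control period).
- manip.grab_frame(name): name is "scene" or "top"; returns a dict with "pixels" (400x640x3 uint8, red, green, blue), "depth" (400x640 float32, m along the optical axis (not along the pixel's ray), 0 where there is no reading), "vertical_fov" (degrees; the focal length in pixels is half the picture's height over the tangent of half this angle, whatever the lens; pixels are square), "cx", "cy" (the principal point, pixels), "k1" (the pictures are not rectified: a ray, as slopes to the right and down, at radius r is drawn at 1 + k1 r^2 times it, then the intrinsics apply), "cam_to_world" (4x4, takes a point from camera to world coordinates). Camera axes: x right, y down, z forward; pixel columns grow to the right and rows downward; lengths in m; the calibration is good to about 2 mm. A picture is of the moment at which its call begins.
- manip.hand_in(): hands the job in; it is judged then, once.
The state is a dict: "t": time; "joint_positions": joint angles; "joint_vel": joint speeds; "joint_efforts": joint torques, N m; "tool_pos": TCP position; "tcp_rot": TCP orientation; "contact_force": force on the tool from outside, world axes, zero at the start; "moment": the same for the moment, N m; "grip_width": opening from 0.0 (shut) to 1.0 (fully open); "gripper_force": force on a finger pad.
Only numpy, scipy, OpenCV 4.12 (cv2) and the standard library are available. Lean on these libraries where they do the work, as an engineer would, in place of code of your own. Each camera call takes 0.05 s, during which the arm holds its last target. There are 200 camera calls.

## Working session

There is one attempt and no reset: what is moved stays moved. The work goes in short steps, Python scripts to look and compute and a tool call to move; the robot and the scene stay as the last step left them, time stands still between calls to the robot, and variables do not carry over. Pictures are saved under pics/ and viewed, at most 10 in all, crops included, and the job is handed in when it is done.

Besides the shell and the picture viewer there is one more tool, called by a JSON object that holds its "api" and its "payload". drive_tool: Moves the arm, as the interface text tells. Its arguments: {"type":"object","properties":{"deltas":{"type":"array","items":{"type":"array"}},"squeeze":{"type":"number"}},"required":["deltas"]}

```bash
mkdir -p pics; cat > h.py <<'E'
import numpy as np, cv2
from workcell import manip
def cam(n):
    f=manip.grab_frame(n); return f
def pts(f):
    d=f["depth"]; H,W=d.shape; fl=H/2/np.tan(np.radians(f["vertical_fov"])/2)
    K=np.array([[fl,0,f["cx"]],[0,fl,f["cy"]],[0,0,1]])
    u,v=np.meshgrid(np.arange(W),np.arange(H))
    p=cv2.undistortPoints(np.stack([u,v],-1).reshape(-1,1,2).astype(np.float64),K,np.array([0,0,0,0,0.]) if 0 else np.array([f["k1"],0,0,0,0.])).reshape(H,W,2)
    P=np.dstack([p*d[...,None],d]); T=np.array(f["cam_to_world"])
    return P@T[:3,:3].T+T[:3,3], p
E
python3 - <<'E'
from h import *
s=manip.sense(); print({k:np.round(v,3) for k,v in s.items()})
for n in("scene","top"):
    f=cam(n); cv2.imwrite(f"pics/{n}0.png",f["pixels"][...,::-1]); np.savez(f"{n}0.npz",**f)
    print(n,f["vertical_fov"],f["k1"],np.round(f["cam_to_world"],3))
E
```

```text
{'t': np.float64(0.0), 'joint_positions': array([ 1.566,  0.386,  0.007, -0.   , -1.194, -0.259]), 'joint_vel': array([ 0.   , -0.   , -0.   , -0.001, -0.   , -0.   ]), 'joint_efforts': array([-2.0000e-03, -3.9067e+01,  1.8740e+01,  4.2200e+00,  1.1000e-02,
       -0.0000e+00]), 'tool_pos': array([0.163, 0.603, 0.221]), 'tcp_rot': array([ 3.112, -0.413, -0.   ]), 'contact_force': array([-0.817,  1.107,  0.493]), 'moment': array([-0.018, -0.05 ,  0.063]), 'gripper_force': np.float64(0.0), 'grip_width': np.float64(0.998)}
scene 50.783711084563485 -0.027677863860832878 [[ 0.879 -0.22   0.424  0.04 ]
 [-0.477 -0.381  0.792 -0.807]
 [-0.013 -0.898 -0.44   0.665]
 [ 0.     0.     0.     1.   ]]
top 48.93792481525355 0.014134818849182683 [[-0.019 -0.995  0.098  0.399]
 [-1.     0.019  0.007  0.067]
 [-0.009 -0.098 -0.995  1.262]
 [ 0.     0.     0.     1.   ]]
```

View pics/scene0.png

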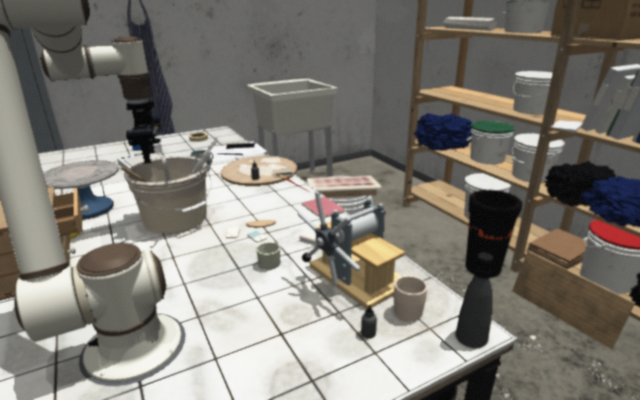

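View pics/top0.png

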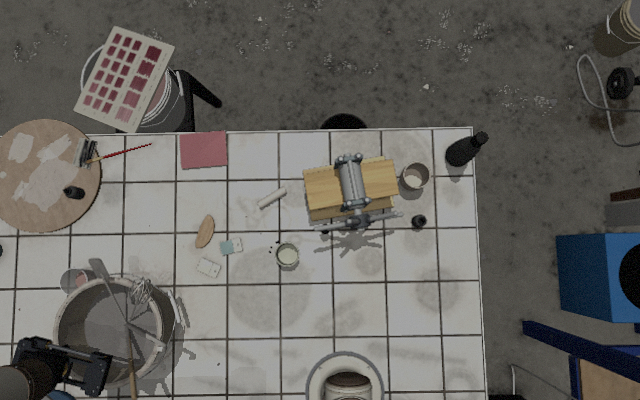

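The scene view shows the star wheel at about (325,240) with its black ball near (307,257). The top view shows the wheel edge-on along (320–400, 228–213), and the arm over the bucket at (60,370).

```bash
python3 - <<'E'
from h import *
a=[]
for n,(x0,x1,y0,y1) in dict(scene=(250,430,190,350),top=(240,440,140,270)).items():
    f=np.load(f"{n}0.npz"); im=f["pixels"][y0:y1,x0:x1,::-1]
    cv2.imwrite(f"pics/{n}c.png",cv2.resize(im,None,fx=3.3,fy=3.3,interpolation=cv2.INTER_CUBIC))
    P,_=pts(f); 
    hs=P[...,2]
    # objects above the table within roller area: list dark (ball) pixels
    px=f["pixels"].astype(int); dark=(px.max(2)<45)&(hs>0.02)&(P[...,0]>0.3)&(P[...,0]<0.8)&(abs(P[...,1])<0.4)
    c,l,st,ce=cv2.connectedComponentsWithStats(dark.astype(np.uint8))
    for i in range(1,c):
        if st[i,4]>8: print(n,st[i],np.round(np.median(P[l==i],0),3), np.round(P[l==i].max(0),3))
    # depth on wheel region
    m=(P[...,0]>0.4)&(P[...,0]<0.85)&(P[...,1]<0.2)&(P[...,1]>-.35)&(hs>0.02)
    c,l,st,ce=cv2.connectedComponentsWithStats(m.astype(np.uint8))
    for i in range(1,c):
        if st[i,4]>20:
            q=P[l==i]; print(n,'obj',st[i],np.round(np.median(q,0),3),np.round(q.min(0),3),np.round(q.max(0),3))
E
```

```text
scene [317 233  17  22 162] [ 0.455 -0.063  0.154] [ 0.498 -0.011  0.181]
scene [ 457  252   37   91 1916] [ 0.64  -0.352  0.101] [ 0.671 -0.324  0.214]
scene [303 255   7   6  25] [0.441 0.036 0.065] [0.45  0.045 0.07 ]
scene [366 308   7   9  45] [ 0.463 -0.225  0.064] [ 0.47  -0.219  0.073]
scene [363 321  12  12 106] [ 0.457 -0.234  0.032] [ 0.474 -0.221  0.047]
scene obj [ 298  191  106  104 5199] [ 0.533 -0.059  0.121] [ 0.435 -0.159  0.02 ] [0.628 0.194 0.269]
scene obj [271 242  10  18 101] [0.407 0.16  0.041] [0.4   0.121 0.02 ] [0.416 0.175 0.056]
scene obj [456 252  38  86 908] [ 0.635 -0.34   0.129] [ 0.62 -0.35  0.02] [ 0.671 -0.314  0.214]
scene obj [ 393  276   34   41 1156] [ 0.582 -0.217  0.059] [ 0.55  -0.246  0.02 ] [ 0.625 -0.17   0.085]
scene obj [361 305  16  28 309] [ 0.461 -0.229  0.047] [ 0.449 -0.238  0.02 ] [ 0.482 -0.21   0.081]
top [447 131  42  35 789] [ 0.647 -0.325  0.125] [0.679 0.067 1.262]
top [353 159   9   4  19] [ 0.614 -0.037  0.168] [ 0.617 -0.026  0.199]
top [334 162  13   7  35] [0.607 0.012 0.16 ] [0.611 0.02  0.183]
top [341 205   9   7  37
[... 204 characters left out ...]
0   6  29] [ 0.45  -0.024  0.173] [ 0.455 -0.015  0.192]
top [322 230   7   4  21] [0.439 0.046 0.069] [0.444 0.067 1.262]
top obj [447 131  41  35 794] [ 0.649 -0.324  0.125] [ 0.624 -0.35   0.02 ] [ 0.69  -0.307  0.214]
top obj [ 303  152  100   82 4692] [ 0.55  -0.02   0.123] [ 0.436 -0.152  0.02 ] [0.639 0.102 0.272]
top obj [399 161  32  29 427] [ 0.595 -0.215  0.058] [ 0.553 -0.242  0.02 ] [ 0.627 -0.166  0.087]
top obj [270 187  16  14  73] [0.554 0.18  0.022] [0.534 0.157 0.02 ] [0.571 0.2   0.027]
top obj [412 214  15  13 156] [ 0.467 -0.212  0.05 ] [ 0.451 -0.234  0.021] [ 0.485 -0.199  0.081]
top obj [276 242  21   6  39] [0.409 0.161 0.053] [0.401 0.126 0.024] [0.414 0.181 0.059]
```

```bash
python3 - <<'E'
from h import *
f=np.load("scene0.npz"); P,_=pts(f)
f2=np.load("top0.npz"); P2,_=pts(f2)
# frame cheek plates: top pixels with z~.2
q=P2[(P2[...,2]>0.15)&(P2[...,0]>0.35)&(P2[...,0]<0.85)&(P2[...,1]<0.2)&(P2[...,1]>-.4)]
print(len(q),np.round(q[::15],3).tolist())
E
```

```text
3271 [[0.399, 0.067, 1.262], [0.399, 0.067, 1.262], [0.399, 0.067, 1.262], [0.399, 0.067, 1.262], [0.399, 0.067, 1.262], [0.399, 0.067, 1.262], [0.399, 0.067, 1.262], [0.399, 0.067, 1.262], [0.399, 0.067, 1.262], [0.399, 0.067, 1.262], [0.399, 0.067, 1.262], [0.399, 0.067, 1.262], [0.399, 0.067, 1.262], [0.399, 0.067, 1.262], [0.399, 0.067, 1.262], [0.399, 0.067, 1.262], [0.399, 0.067, 1.262], [0.399, 0.067, 1.262], [0.399, 0.067, 1.262], [0.399, 0.067, 1.262], [0.399, 0.067, 1.262], [0.399, 0.067, 1.262], [0.399, 0.067, 1.262], [0.671, -0.337, 0.205], [0.668, -0.343, 0.208], [0.664, -0.341, 0.212], [0.662, -0.342, 0.211], [0.659, -0.334, 0.212], [0.659, -0.325, 0.205], [0.669, -0.325, 0.156], [0.655, -0.342, 0.209], [0.652, -0.327, 0.211], [0.659, -0.322, 0.175], [0.65, -0.346, 0.211], [0.648, -0.33, 0.208], [0.657, -0.324, 0.163], [0.645, -0.344, 0.209], [0.644, -0.331, 0.205], [0.646, -0.329, 0.184], [0.646, -0.33, 0.174], [0.643, -0.331, 0.176], [0.646, -0.332, 0.152], [0.642, -0.338, 0.157], [0.399, 0.067, 1.262], [0.635, -0.015, 0.163], [0.633, -0.02, 0.157], [0.63, -0.007, 0.1
[... 3313 characters left out ...]
7, 1.262], [0.399, 0.067, 1.262], [0.399, 0.067, 1.262], [0.399, 0.067, 1.262], [0.399, 0.067, 1.262], [0.399, 0.067, 1.262], [0.399, 0.067, 1.262], [0.399, 0.067, 1.262], [0.399, 0.067, 1.262], [0.399, 0.067, 1.262], [0.399, 0.067, 1.262], [0.399, 0.067, 1.262], [0.399, 0.067, 1.262], [0.399, 0.067, 1.262], [0.399, 0.067, 1.262], [0.399, 0.067, 1.262], [0.399, 0.067, 1.262], [0.399, 0.067, 1.262], [0.399, 0.067, 1.262], [0.399, 0.067, 1.262], [0.399, 0.067, 1.262], [0.399, 0.067, 1.262], [0.399, 0.067, 1.262], [0.399, 0.067, 1.262], [0.399, 0.067, 1.262], [0.399, 0.067, 1.262], [0.399, 0.067, 1.262], [0.399, 0.067, 1.262], [0.399, 0.067, 1.262], [0.399, 0.067, 1.262], [0.399, 0.067, 1.262]]
```

```bash
cat > w.py <<'E'
from h import *
from scipy.optimize import least_squares
def wheel(fs,x0=(0.455,-0.035,0.19,-19.),fit=(1,1,1,1),rng=0.2):
    Q=[]
    for f in fs:
        P,_=pts(f); C=np.array(f["cam_to_world"])[:3,3]
        q=P[(P[...,0]>.38)&(P[...,0]<.56)&(abs(P[...,1]+.035)<.17)&(P[...,2]>.02)&(P[...,2]<.3)]
        d=q-C; Q.append(q+0.005*d/np.linalg.norm(d,axis=1)[:,None])  # to the spoke axis
    Q=np.vstack(Q)
    x=np.array(x0,float)
    def co(x):
        c,s=np.cos(x[2]),np.sin(x[2]); d=Q-[x[0],x[1],.155]
        return d[:,0]*c+d[:,1]*s, -d[:,0]*s+d[:,1]*c, d[:,2]
    def res(x):
        a,l,z=co(x); r=np.hypot(l,z); th=np.degrees(np.arctan2(-l,z))
        dd=(th-x[3]+30)%60-30
        return a,r*np.sin(np.radians(dd)),r
    for it in range(6):
        a,t,r=res(x); m=(abs(a)<.014)&(abs(t)<.014)&(r>.045)&(r<.12)
        def fun(y):
            a,t,r=res(y); return np.r_[a[m],t[m]]
        x=least_squares(fun,x,loss='soft_l1',f_scale=.003,x_scale=[.01,.01,.1,5]).x
    a,l,z=co(x); r=np.hypot(l,z); th=np.degrees(np.arctan2(-l,z))
    b=(abs(a)<.02)&(r>.123)&(r<.145)
    return x,m.sum(),np.std(fun(x)),(b.sum(),np.median(th[b]) if b.any() else None,np.percentile(r[b],95) if b.any() else None), np.histogram(th[m],bins=12,range=(-180,180))[0]
E
python3 - <<'E'
from w import *
F=[np.load(n+"0.npz") for n in("scene","top")]
for fs in (F,F[:1],F[1:]): print(wheel(fs))
f=F[1];P,_=pts(f); q=P[(P[...,0]<.35)&(P[...,0]>-.1)&(P[...,1]>.35)&(P[...,1]<.8)&(P[...,2]<.35)]; print(np.percentile(q[:,2],[50,90,99,100]))
E
```

```text
(array([  0.46180376,  -0.0410209 ,   0.16064167, -17.83352731]), np.int64(1127), np.float64(0.0030599413846489373), (np.int64(83), np.float64(-137.11516344907378), np.float64(0.13695126870672658)), array([  0,  89,   0, 251,   0, 206,   0, 239,   0, 201,   0, 141]))
(array([  0.46165975,  -0.04183016,   0.16399109, -17.61174281]), np.int64(742), np.float64(0.002992387111981826), (np.int64(53), np.float64(-139.4614736824093), np.float64(0.13619073170627333)), array([  0,  70,   0, 111,   0, 156,   0, 115,   0, 149,   0, 141]))
(array([  0.46198274,  -0.03854591,   0.15623292, -17.73258403]), np.int64(384), np.float64(0.0029697136471880116), (np.int64(26), np.float64(-135.26915800697932), np.float64(0.13565261927896083)), array([  0,  19,   0, 139,   0,  51,   0, 126,   0,  49,   0,   0]))
[0.07693316 0.29570411 0.33583448 0.34964393]
```

View pics/scenec.png

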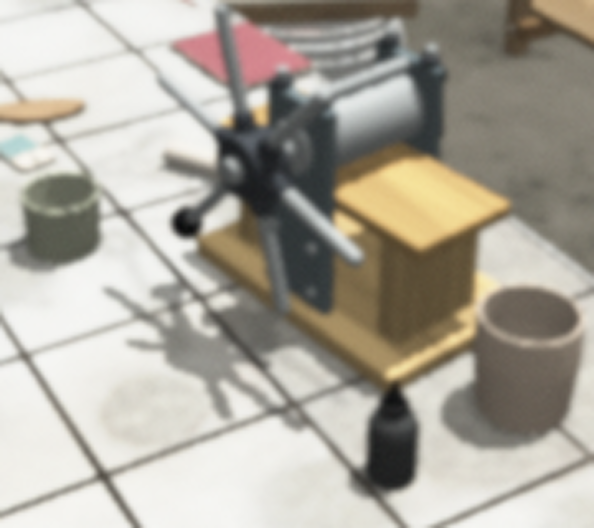

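The crop shows the ball low left of the hub and the plain spokes around it. Together with the fit this gives the hub at (0.462, -0.041), yaw 0.16, the ball at about -138° and the uppermost spoke at -18°. First I rise clear of the bucket, close the jaw and align the tool with the axle.

{"api": "drive_tool", "payload": {"deltas": [[[0,0,-0.25],0,1],[[0,0,-0.5],0,1],[[0,0,-0.75],0,1],[[0,0,-1],0,1],[[0,0,-1],-0.035,1],[[0,0,-1],-0.07,1],[[0,0,-1],-0.105,1],[[0,0,-1],-0.135,1],[[0,0,-1],-0.135,1],[[0,0,-1],-0.135,1]], "squeeze": 5}}

```text
t: 0.93
tool_pos: [0.1629, 0.6032, 0.372]
tcp_rot: [3.131, 0.248, -0.0]
contact_force: [0.2, -0.1, -0.5]
grip_width: 0.326
gripper_force: 0.0
```

{"api": "drive_tool", "payload": {"deltas": [[[0.1,0.25,0],0,1],[[0.2,0.5,0],0,1],[[0.3,0.75,0],0,1],[[0.4,1,0],0,1],[[0.4,1,0],0,1]]}}

```text
t: 1.35
tool_pos: [0.2483, 0.4598, 0.3742]
tcp_rot: [-3.132, -0.241, -0.002]
contact_force: [-0.2, 0.6, 0.7]
grip_width: 0.02
gripper_force: 0.0
```

{"api": "drive_tool", "payload": {"deltas": [[[0.1,0.25,0],0,1],[[0.2,0.5,0],0,1],[[0.3,0.75,0],0,1],[[0.4,1,0],0,1],[[0.4,1,0],0,1]]}}

```text
t: 1.77
tool_pos: [0.3311, 0.3216, 0.3735]
tcp_rot: [3.132, 0.239, 0.002]
contact_force: [-1.0, 1.2, 0.3]
grip_width: 0.008
gripper_force: 0.0
```

{"api": "drive_tool", "payload": {"deltas": [[[0.1,0.25,0],0,1],[[0.2,0.5,0],0,1],[[0.3,0.75,0],0,1],[[0.4,1,0],0,1],[[0.4,1,0],0,1],[[0.4,1,0],0,1]]}}

```text
t: 2.27
tool_pos: [0.4132, 0.1863, 0.3725]
tcp_rot: [-3.132, -0.242, 0.0]
contact_force: [-0.5, -1.0, -0.1]
grip_width: 0.001
gripper_force: 0.0
```

{"api": "drive_tool", "payload": {"deltas": [[[0.02,0.25,0],0,1],[[0.04,0.5,0],0,1],[[0.06,0.75,0],0,1],[[0.077,0.97,0],0,1],[[0.077,0.97,0],0,1],[[0.077,0.97,0.2],0,1],[[0.077,0.97,0.4],0,1],[[0.077,0.97,0.6],0,1],[[0.077,0.97,0.8],0,1],[[0.077,0.97,0.88],0,1],[[0.077,0.97,0.88],0,1],[[0.077,0.97,0.88],0,1]]}}

```text
t: 3.27
tool_pos: [0.4472, 0.0472, 0.2406]
tcp_rot: [3.131, 0.254, -0.001]
contact_force: [0.4, -0.4, 1.3]
grip_width: 0.003
gripper_force: 0.0
```

```bash
python3 - <<'E'
from h import *
a=[]
for n,(x0,x1,y0,y1) in dict(scene=(250,430,170,330),top=(240,440,140,270)).items():
    f=manip.grab_frame(n); np.savez(n+"1.npz",**f); im=f["pixels"][y0:y1,x0:x1,::-1]
    a.append(cv2.resize(im,(395,300),interpolation=cv2.INTER_CUBIC))
cv2.imwrite("pics/c1.png",np.hstack(a))
E
```

```text
(no output)
```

View pics/c1.png

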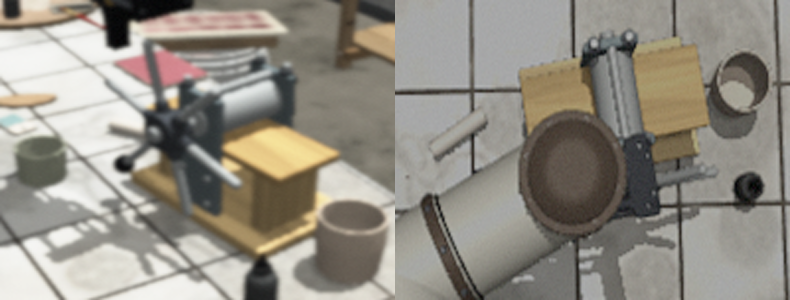

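The fingers stand left of the top spoke, seen at (120,40) against the spoke end at (150,45). I push right slowly.

{"api": "drive_tool", "payload": {"deltas": [[[0,0.05,0.02],0,1],[[0,0.1,0.04],0,1],[[0,0.15,0.04],0,1],[[0,0.2,0.04],0,1],[[0,0.25,0.04],0,1],[[0,0.3,0.04],0,1],[[0,0.35,0.04],0,1],[[0,0.4,0.04],0,1],[[0,0.45,0.04],0,1],[[0,0.5,0.04],0,1]]}}

```text
t: 4.2
tool_pos: [0.4593, -0.0287, 0.2346]
tcp_rot: [-3.131, -0.251, -0.001]
contact_force: [1.1, 1.7, 2.4]
grip_width: 0.001
gripper_force: 1.1
```

{"api": "drive_tool", "payload": {"deltas": [[[0,0.05,0],0,1],[[0,0.1,0],0,1],[[0,0.15,0],0,1],[[0,0.2,0],0,1],[[0,0.25,0],0,1],[[0,0.3,0],0,1],[[0,0.35,0],0,1],[[0,0.4,0],0,1],[[0,0.4,0],0,1],[[0,0.4,0],0,1]]}}

```text
t: 5.03
tool_pos: [0.4688, -0.0881, 0.2347]
tcp_rot: [3.131, 0.25, 0.0]
contact_force: [-0.1, -0.0, 0.8]
grip_width: 0.005
gripper_force: 0.0
```

```bash
python3 - <<'E'
from w import *
a=[];F=[]
for n,(x0,x1,y0,y1) in dict(scene=(250,430,170,330),top=(240,440,140,270)).items():
    f=manip.grab_frame(n); F.append(f); im=f["pixels"][y0:y1,x0:x1,::-1]
    a.append(cv2.resize(im,(395,300),interpolation=cv2.INTER_CUBIC))
cv2.imwrite("pics/c2.png",np.hstack(a))
for g in(-19,-5,-35):print(wheel(F[:1],(.462,-.041,.16,g)))
E
```

```text
(array([  0.46162705,  -0.04153242,   0.1629287 , -20.9404023 ]), np.int64(787), np.float64(0.003482164810332495), (np.int64(174), np.float64(21.324200350749138), np.float64(0.1425244046932113)), array([  0,  73,   0, 113,   0, 154,   0, 152,   0, 148,   0, 147]))
(array([ 4.61627050e-01, -4.15324216e-02,  1.62928697e-01, -2.00940402e+02]), np.int64(787), np.float64(0.0034821648101662226), (np.int64(174), np.float64(21.324200350796502), np.float64(0.14252440469345568)), array([  0,  73,   0, 113,   0, 154,   0, 152,   0, 148,   0, 147]))
(array([  0.46162705,  -0.04153242,   0.1629287 , -20.94040244]), np.int64(787), np.float64(0.0034821647977339816), (np.int64(174), np.float64(21.324200371091752), np.float64(0.1425244047160746)), array([  0,  73,   0, 113,   0, 154,   0, 152,   0, 148,   0, 147]))
```

View pics/c2.png

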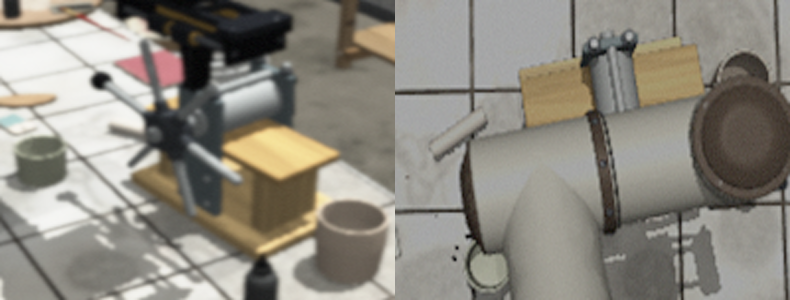

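The wheel turned 57°: the next spoke is at -21° and the ball at -81°, visible at left (100,80). I lift over, return left and push that spoke.

{"api": "drive_tool", "payload": {"deltas": [[[0,-0.02,-0.1],0,1],[[0,-0.03,-0.3],0,1],[[0,-0.03,-0.47],0,1],[[0,-0.03,-0.47],0,1],[[0,-0.25,-0.47],0,1],[[0,-0.5,-0.47],0,1],[[0,-0.75,-0.47],0,1],[[0,-0.9,-0.47],0,1],[[0,-0.9,-0.47],0,1],[[0,-0.9,-0.47],0,1],[[0,-0.9,-0.3],0,1],[[0,-0.9,-0.1],0,1],[[0,-0.9,0],0,1],[[0,-0.9,0],0,1]]}}

```text
t: 6.3
tool_pos: [0.4447, 0.0444, 0.2309]
tcp_rot: [3.13, 0.249, -0.013]
contact_force: [-0.4, 0.1, -0.6]
grip_width: 0.006
gripper_force: 0.0
```

{"api": "drive_tool", "payload": {"deltas": [[[0,0.05,0],0,1],[[0,0.1,0],0,1],[[0,0.15,0],0,1],[[0,0.2,0],0,1],[[0,0.25,0],0,1],[[0,0.3,0],0,1],[[0,0.35,0],0,1],[[0,0.4,0],0,1],[[0,0.45,0],0,1],[[0,0.5,0],0,1]]}}

```text
t: 7.13
tool_pos: [0.4591, -0.0287, 0.2345]
tcp_rot: [3.131, 0.252, -0.0]
contact_force: [0.4, 1.2, 1.7]
grip_width: 0.011
gripper_force: 1.1
```

{"api": "drive_tool", "payload": {"deltas": [[[0,0.05,0],0,1],[[0,0.1,0],0,1],[[0,0.15,0],0,1],[[0,0.2,0],0,1],[[0,0.25,0],0,1],[[0,0.3,0],0,1],[[0,0.35,0],0,1],[[0,0.4,0],0,1],[[0,0.4,0],0,1],[[0,0.4,0],0,1]]}}

```text
t: 7.97
tool_pos: [0.4688, -0.0881, 0.2348]
tcp_rot: [3.131, 0.25, 0.0]
contact_force: [0.0, -0.4, -0.2]
grip_width: 0.006
gripper_force: 0.0
```

```bash
python3 - <<'E'
from w import *
f=manip.grab_frame("scene")
print(wheel([f],(.462,-.041,.16,-20)))
im=f["pixels"][170:330,250:430,::-1]
cv2.imwrite("pics/c3.png",cv2.resize(im,None,fx=3,fy=3,interpolation=cv2.INTER_CUBIC))
E
```

```text
(array([  0.4615775 ,  -0.04161856,   0.16445456, -20.85163501]), np.int64(791), np.float64(0.003522728147919869), (np.int64(191), np.float64(19.341915040219074), np.float64(0.14220147825516197)), array([  0,  74,   0, 105,   0, 163,   0, 153,   0, 149,   0, 147]))
```

View pics/c3.png

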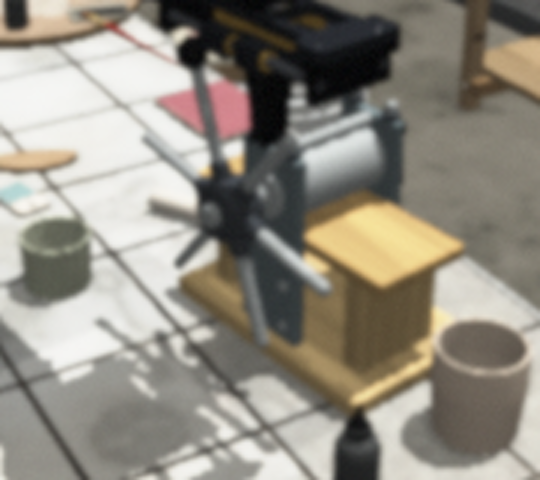

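The ball spoke is now at -21°, ball seen at (190,47). I lift higher over the ball, come down left of it and approach it.

{"api": "drive_tool", "payload": {"deltas": [[[0,-0.02,-0.2],0,1],[[0,-0.03,-0.45],0,1],[[0,-0.03,-0.7],0,1],[[0,-0.03,-0.7],0,1],[[0,-0.25,-0.7],0,1],[[0,-0.5,-0.7],0,1],[[0,-0.75,-0.7],0,1],[[0,-0.95,-0.7],0,1],[[0,-0.95,-0.7],0,1],[[0,-0.95,-0.7],0,1],[[0,-0.95,-0.5],0,1],[[0,-0.95,-0.3],0,1],[[0,-0.95,-0.1],0,1],[[0,-0.95,-0.1],0,1],[[0,-0.95,-0.1],0,1]]}}

```text
t: 9.27
tool_pos: [0.4457, 0.0523, 0.2491]
tcp_rot: [3.129, 0.25, -0.004]
contact_force: [0.8, -0.5, 1.8]
grip_width: 0.006
gripper_force: 0.0
```

{"api": "drive_tool", "payload": {"deltas": [[[0,0.03,0],0,1],[[0,0.06,0],0,1],[[0,0.09,0],0,1],[[0,0.12,0],0,1],[[0,0.15,0],0,1],[[0,0.18,0],0,1],[[0,0.21,0],0,1],[[0,0.24,0],0,1],[[0,0.27,0],0,1],[[0,0.3,0],0,1],[[0,0.33,0],0,1],[[0,0.36,0],0,1],[[0,0.36,0],0,1],[[0,0.36,0],0,1]]}}

```text
t: 10.43
tool_pos: [0.4539, -0.0005, 0.2489]
tcp_rot: [3.131, 0.25, -0.003]
contact_force: [-0.3, 0.0, 0.3]
grip_width: 0.004
gripper_force: 0.0
```

```bash
python3 - <<'E'
from w import *
f=manip.grab_frame("scene")
print(wheel([f],(.462,-.041,.16,-5)))
p=manip.sense()["tool_pos"];d=np.array(p)-[.462,-.041,.155]; print('s',-d[0]*.16+d[1]*.987,p)
E
```

```text
(array([ 0.46165135, -0.04202729,  0.16256564, -5.99537631]), np.int64(738), np.float64(0.0030069330131977847), (np.int64(181), np.float64(-11.483356544728382), np.float64(0.1432200573712666)), array([  2,  62,   0, 125,   0, 154,   0, 107,   2, 152,   5, 129]))
s 0.04143272605843366 [ 4.53880580e-01 -3.37772229e-04  2.48875106e-01]
```

{"api": "drive_tool", "payload": {"deltas": [[[0,0.015,0],0,1],[[0,0.03,0],0,1],[[0,0.045,0],0,1],[[0,0.06,0],0,1],[[0,0.075,0],0,1],[[0,0.075,0],0,1],[[0,0.075,0],0,1],[[0,0.075,0],0,1]]}}

```text
t: 11.15
tool_pos: [0.4563, -0.0111, 0.2494]
tcp_rot: [3.131, 0.251, -0.0]
contact_force: [0.5, -0.6, -0.7]
grip_width: 0.009
gripper_force: 0.0
```

{"api": "drive_tool", "payload": {"deltas": [[[0,-0.1,0],0,1],[[0,-0.25,0],0,1],[[0,-0.4,0],0,1],[[0,-0.65,0],0,1],[[0,-0.9,0],0,1],[[0,-1,0],0,1],[[0,-1,0],0,1],[[0,-1,0],0,1]]}}

```text
t: 11.82
tool_pos: [0.4321, 0.1376, 0.2493]
tcp_rot: [3.131, 0.255, -0.001]
contact_force: [0.8, -0.7, -0.0]
grip_width: 0.009
gripper_force: 0.0
```

```bash
python3 - <<'E'
from w import *
F=[manip.grab_frame(n) for n in("scene","top")]
for fs in (F,F[:1],F[1:]): print(wheel(fs,(.462,-.041,.16,-1)))
# ball by dark mask in each view: ray triangulation
R=[]
for f in F:
    P,p=pts(f); px=f["pixels"].astype(int); m=(px.max(2)<60)&(P[...,2]>.255)&(P[...,2]<.31)&(abs(P[...,0]-.462)<.04)&(abs(P[...,1]+.041)<.05)
    T=np.array(f["cam_to_world"]); v,u=np.nonzero(m); pc=p[m].mean(0); d=T[:3,:3]@np.r_[pc,1]; R.append((T[:3,3],d/np.linalg.norm(d))); print(m.sum(),u.mean(),v.mean())
A=sum(np.eye(3)-np.outer(d,d) for c,d in R); b=sum((np.eye(3)-np.outer(d,d))@c for c,d in R); X=np.linalg.solve(A,b); print('ball',X, [np.linalg.norm(np.cross(X-c,d)) for c,d in R])
d=X-[.4618,-.041,.155]; print('ang',np.degrees(np.arctan2(-(-d[0]*.16+d[1]*.987),d[2])),np.linalg.norm(d))
cv2.imwrite("pics/c4.png",np.hstack([cv2.resize(F[0]["pixels"][160:320,250:430,::-1],(395,351),interpolation=3),cv2.resize(F[1]["pixels"][140:270,280:440,::-1],(395,321),interpolation=3)[:351].copy() if 0 else cv2.resize(F[1]["pixels"][140:282,280:440,::-1],(395,351),interpolation=3)]))
E
```

```text
(array([ 0.46172688, -0.04137845,  0.1639974 , -1.33521262]), np.int64(998), np.float64(0.003041793870297348), (np.int64(215), np.float64(-1.3703576475225088), np.float64(0.13786485323603412)), array([ 23,  59,  20, 184,  25, 100,  58, 186,  60, 117,  67,  99]))
(array([ 0.46165249, -0.04180335,  0.16488788, -1.19910402]), np.int64(743), np.float64(0.0030196650602414272), (np.int64(90), np.float64(-0.22738329157266085), np.float64(0.13827926068166)), array([ 24,  46,  18, 113,  16, 109,  49,  68,  41, 102,  59,  98]))
(array([ 0.46188116, -0.03859781,  0.16002383, -1.08113718]), np.int64(251), np.float64(0.002927436776143147), (np.int64(124), np.float64(-1.6754684970684415), np.float64(0.13722680499565262)), array([  0,  15,   0,  59,  16,   0,   0, 104,  34,  13,  10,   0]))
83 325.26506024096386 190.20481927710844
118 363.0593220338983 217.8050847457627
ball [ 0.46253612 -0.0361371   0.27979208] [np.float64(0.0007354945696805186), np.float64(0.0007354945696804285)]
ang -2.1485949056397637 0.12488896187124637
```

View pics/c4.png

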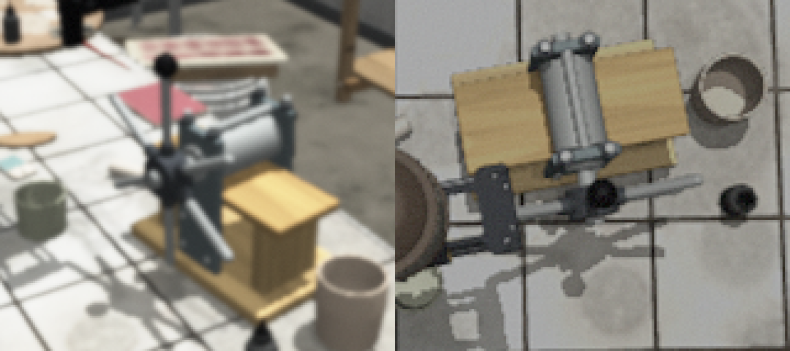

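The picture shows the ball nearly upright at (167,66), and the fit puts it at about -1.3°. I nudge it about 2.5 mm further.

{"api": "drive_tool", "payload": {"deltas": [[[0,0.2,0],0,1],[[0,0.4,0],0,1],[[0,0.6,0],0,1],[[0,0.75,0],0,1],[[0,0.85,0],0,1],[[0,0.9,0],0,1],[[0,0.9,0],0,1]]}}

```text
t: 12.5
tool_pos: [0.4538, 0.0019, 0.2495]
tcp_rot: [3.132, 0.245, -0.0]
contact_force: [1.1, 0.0, 0.5]
grip_width: -0.0
gripper_force: 0.0
```

{"api": "drive_tool", "payload": {"deltas": [[[0,0.02,0],0,1],[[0,0.04,0],0,1],[[0,0.06,0],0,1],[[0,0.08,0],0,1],[[0,0.1,0],0,1],[[0,0.11,0],0,1],[[0,0.117,0],0,1],[[0,0.117,0],0,1],[[0,0.117,0],0,1],[[0,0.117,0],0,1]]}}

```text
t: 13.33
tool_pos: [0.4568, -0.0134, 0.2497]
tcp_rot: [-3.131, -0.252, -0.001]
contact_force: [0.0, 1.4, 2.1]
grip_width: 0.008
gripper_force: 0.6
```

{"api": "drive_tool", "payload": {"deltas": [[[0,-0.1,0],0,1],[[0,-0.25,0],0,1],[[0,-0.4,0],0,1],[[0,-0.65,0],0,1],[[0,-0.9,0],0,1],[[0,-1,0],0,1],[[0,-1,-0.3],0,1],[[0,-1,-0.5],0,1],[[0,-1,-0.5],0,1]]}}

```text
t: 14.08
tool_pos: [0.4359, 0.1362, 0.3314]
tcp_rot: [-3.127, -0.254, -0.02]
contact_force: [0.8, 0.4, -0.0]
grip_width: 0.004
gripper_force: 0.0
```

```bash
python3 - <<'E'
from w import *
F=[manip.grab_frame(n) for n in("scene","top")]
for fs in (F,F[:1],F[1:]): print(wheel(fs,(.462,-.041,.16,-1))[:4])
E
```

```text
(array([ 0.46177114, -0.04150678,  0.16268036, -0.43635836]), np.int64(982), np.float64(0.0030407193311182135), (np.int64(212), np.float64(-0.4627971399873232), np.float64(0.13773365060099035)))
(array([ 0.46169814, -0.04195822,  0.16271886, -0.30909326]), np.int64(736), np.float64(0.002978665373069979), (np.int64(90), np.float64(1.16680024023144), np.float64(0.1381036008269274)))
(array([ 0.46183792, -0.03809494,  0.15992196, -0.01104944]), np.int64(242), np.float64(0.0030210090643302857), (np.int64(123), np.float64(-0.39918778674989686), np.float64(0.13715145314614433)))
```

{"api": "drive_tool", "payload": {"deltas": [[[0,0,0],0,1],[[0,0,0],0,1],[[0,0,0],0,1]]}}

```text
t: 14.43
tool_pos: [0.4323, 0.1342, 0.3233]
tcp_rot: [3.13, 0.251, -0.004]
contact_force: [1.0, -0.2, 0.1]
grip_width: 0.006
gripper_force: 0.0
```

```bash
python3 - <<'E'
from w import *
f=manip.grab_frame("scene"); P,_=pts(f); P0,_=pts(np.load("scene0.npz"))
for n,(u,v,w,h) in dict(bottle=(361,305,16,28),tumbler=(393,276,34,41),cup=(258,242,24,26)).items():
    print(n,[np.round(np.median(q[v:v+h,u:u+w].reshape(-1,3),0),3) for q in(P0,P)])
print(wheel([f],(.462,-.041,.16,-1))[0]); print(manip.hand_in())
E
```

```text
bottle [array([ 0.465, -0.226,  0.036]), array([ 0.465, -0.226,  0.035])]
tumbler [array([ 0.585, -0.215,  0.053]), array([ 0.585, -0.215,  0.053])]
cup [array([0.384, 0.136, 0.033]), array([0.384, 0.135, 0.033])]
[ 0.46173347 -0.04202821  0.16155025 -0.32107131]
the job is handed in; nothing more can be done
None
```

The ball spoke stands within about half a degree of straight up with the arm clear. The cup, tumbler and bottle measure unmoved; I did not re-measure the clay roll, but the arm never went near it. The job was handed in at about 14.5 s.

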